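Hang the orange cup on the cup tree

ROBOT

A 7-joint arm with a two-finger parallel gripper is mounted at the origin on the work surface. World frame = base frame: x ahead of the robot, y to its left, z up, the work surface at z = 0. Lengths are in m, angles in rad, forces in N, time in s.
With the tool pointing down it reaches from about 0.4 to 0.85 m from the base axis. Payload 4.5 kg.
Tool frame: the origin (TCP) lies midway between the tips of the shut fingers; the grasp point (between the pads) lies 19 mm behind it (manip.grasp_offset is the z of the grasp point in the tool frame, in m); z points along the fingers, y is the line along which they close (so a half turn about z gives the same grasp; the last joint's range is limited). The gripper opens to 88 mm and grips with 3 to 60 N. Pads are 18 mm wide; open, the fingers measure 123 mm over their backs; the gripper's body (75 mm by 187 mm) begins 45 mm behind the grasp point.
Start: joints at [1.157, 0.689, -0.195, 1.565, 0.157, 0.902, -0.215], TCP at [0.271, -0.563, 0.239] pointing down, gripper open.
Joint ranges: [-3.01, 3.01], [-0.46, 2.08], [-1.47, 1.51], [0.13, 2.56], [-1, 4.14], [0.04, 2.09], [-2.66, 2.66]. Speed limits (rad/s): [2.57, 2.57, 3.14, 3.14, 3.14, 3.14, 3.14].

INTERFACE

Orientations are given as a rotation vector (axis times angle).
In Python, from station import manip gives the robot as it stands.
- The arm moves only by the shell command python3 -m crank 'ROWS' [FORCE]. ROWS is JSON, a list that holds one entry, the list of rows, each a list of 7 numbers: the shift along the tool's x, y, z in mm, then the turn, a rotation vector about the tool's x, y, z in units of 5 degrees (1.0 is 5 degrees), then the opening, from 0 (shut) to 1 (fully open). A call has 1 to 10 rows; each row shifts and turns the commanded pose from where the row before left it, along the tool's axes as they then stand; what a row does not reach is not made up. A row lasts 1/10 s, in which the tool goes at most 50 mm and 8.59 degrees, less where a joint would pass 70% of its speed; a pose out of reach is approached as far as the arm can. A call with a gripper value outside its range is refused whole. The fingers move at their own pace and stop on an object; FORCE is the grip in N (left out, the last holds). Time passes only in rows, so rows that do not move let the fingers close. It gives the time, the measured TCP pose, the force, the opening and the grip force at its end, in the units of the state.
- manip.get_state(): the state, without advancing time (a new reading comes with each control period).
- manip.read_camera(name): name is "scene" or "top" or "wrist"; returns the picture (480x640x3 uint8, red, green, blue); there is no depth.
- manip.get_calibration(name): a dict with "K" (3x3 intrinsics, pixels), "R" (3x3) and "t" (3): a world point X has camera coordinates R X + t; the wrist camera has in their place "hand_eye" (4x4, takes a point from camera to tool coordinates, whose origin is the TCP and whose axes are the flange's). Camera axes: x right, y down, z forward; pixel columns grow to the right and rows downward; lengths in m; the calibration is good to about 2 mm. A picture is of the moment at which its call begins: read the wrist's pose just before it. get_calibration takes no time and is no camera call.
- manip.hand_in(): hands the job in; it is judged then, once.
The state is a dict: "t": time; "joint_pos": joint angles; "dq": joint speeds; "tau": joint torques, N m; "eef_pos": TCP position; "tool_rot": TCP orientation; "ft_force": force on the tool from outside, world axes, zero at the start; "torque": the same for the moment, N m; "finger_gap": opening from 0.0 (shut) to 1.0 (fully open); "gripper_force": force on a finger pad.
Only numpy, scipy, OpenCV 4.12 (cv2) and the standard library are available. Lean on these libraries where they do the work, as an engineer would, in place of code of your own. Each camera call takes 0.05 s, during which the arm holds its last target. There are 200 camera calls.

TASK

First turn the rotating cup tree until its one empty branch points out over the orange mark on the wooden base, towards the robot. Then hang the cup with the orange handle on that branch by its loop, and let go so that it hangs there freely with the branch still over the mark. Leave the cup with the white handle and the jars where they stand.

Things in the scene. Friction and masses are not known exactly. Their poses are not given: they have to be found in the camera images.
- tree_base: Fixed wooden disc under the cup tree, 200 mm across, 16 thick, orange mark on top from 45 to 95 mm out along its -x (robot side). Origin: underside centre, on the vertical turning axis. On it an 18 mm post with 4 level branches 90 degrees apart; 3 carry fixed cups (blue, green, yellow loops, 85 mm from the axis, 77 to 183 mm above the table), 1 is empty. Turning, it sweeps a radius of 130 mm.
- tree (a joint): Turn of the tree about its vertical axis, rad: 0 when the empty branch is straight over the orange mark (along the base's -x), positive anticlockwise from above. Starts between 0.6 and 1.35; range -2.6 to 2.6. Stiff pivot (0.15 N m friction): it stays where it is left.
- tree_knob (a point): Centre of the black grip bar on top of the post, on the turning axis, 205 mm above the table. The bar is 40 mm long, 12 thick and 26 tall, its length in line with the empty branch; below it are 17 mm free above the branches. Axes turn with the tree: -x points outwards along the empty branch. Pinch it across its 12 mm to turn the tree.
- free_branch (a point): Hanging place: top of the empty branch, 85 mm from the turning axis, 175 mm above the table. -x points outwards along the branch, z up. The branch is a level 10 mm steel rod (axis 170 mm high); its end, 44 mm farther out, turns up to 10 mm above this point.
- orange_cup: The cup to hang: steel, 48 mm wide, 45 tall, 0.12 kg, with a stiff upright orange loop over its mouth, 106 mm high in all. The loop is 46 mm wide outside along y, 36 inside, 14 deep along x, and open along x from 45 to 98 mm up. Origin: underside centre, z up; starts upright on the table. Grip from above across the loop's sides (closing along y), 70 to 100 mm up.
- orange_loop (a point): Underside of the middle of the orange loop's 8 mm round top bar, 98 mm above the cup's underside: this rests on the branch when the cup hangs. Same axes as the cup.
- white_cup: Bystander: steel cup of the same make and size as the orange one (48 mm wide, 106 tall with its loop), but with a white loop. Origin: underside centre. It stays on the table.
- jar_a: Bystander: closed glass jar with a black lid, 44 mm across, 58 mm tall, standing on the table. Origin: centre of the underside.
- jar_b: Bystander: closed glass jar with a black lid, 44 mm across, 58 mm tall, standing on the table. Origin: centre of the underside.
Mind the look-alikes: they are no part of the job. Leave any purple look-alike of the orange_cup alone.

How it is judged:
By the outcome, as a careful person would: the job done as asked, in the order asked, and still so for the second after the job is handed in, with the robot touching nothing.
It also fails if it takes over 58 s, if anything falls off the work surface, if the arm or the gripper's body presses on something with over 40 N, if the wrist force passes 120 N, or if a joint passes its speed limit or range.

## Working session

There is one attempt and no reset: what is moved stays moved. The work goes in short steps, Python scripts to look and compute and a shell command to move; the robot and the scene stay as the last step left them, time stands still between calls to the robot, and variables do not carry over. Pictures are saved under pics/ and viewed, at most 10 in all, crops included, and the job is handed in when it is done.

```bash
ls; mkdir -p pics; python3 - <<'E'
from station import manip
import cv2,numpy as np
np.set_printoptions(precision=4,suppress=True)
s=manip.get_state();print(s['t'],s['eef_pos'],s['tool_rot'],s['finger_gap'],manip.grasp_offset)
for n in('scene','top'):
    im=manip.read_camera(n);cv2.imwrite(f'pics/{n}0.png',im[:,:,::-1])
    c=manip.get_calibration(n);print(n,c)
print(manip.get_calibration('wrist'))
E
```

```text
pics
0.0 [ 0.2703 -0.5629  0.2379] [-3.0615 -0.6973  0.0009] 1.0023597581080366 -0.0187
scene {'K': array([[552.3266,   0.    , 316.3539],
       [  0.    , 552.3266, 237.1494],
       [  0.    ,   0.    ,   1.    ]]), 'R': array([[ 0.7876,  0.6159, -0.0178],
       [ 0.3852, -0.5147, -0.766 ],
       [-0.4809,  0.5964, -0.6426]]), 't': array([-0.3996, -0.1222,  1.5024])}
top {'K': array([[516.7835,   0.    , 316.0962],
       [  0.    , 516.7835, 239.2371],
       [  0.    ,   0.    ,   1.    ]]), 'R': array([[ 0.0202, -0.9995, -0.0236],
       [-0.9872, -0.0162, -0.1588],
       [ 0.1584,  0.0265, -0.987 ]]), 't': array([-0.0572,  0.5731,  1.0252])}
{'K': array([[359.8389,   0.    , 318.7559],
       [  0.    , 359.8389, 240.9053],
       [  0.    ,   0.    ,   1.    ]]), 'hand_eye': array([[-0.0004, -0.9596, -0.2813,  0.0729],
       [ 1.    , -0.0006,  0.0007, -0.0002],
       [-0.0009, -0.2813,  0.9596, -0.1469],
       [ 0.    ,  0.    ,  0.    ,  1.    ]])}
```

View pics/scene0.png

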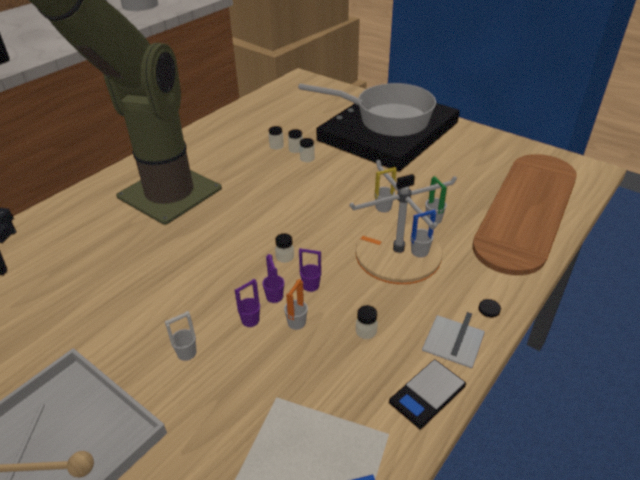

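View pics/top0.png

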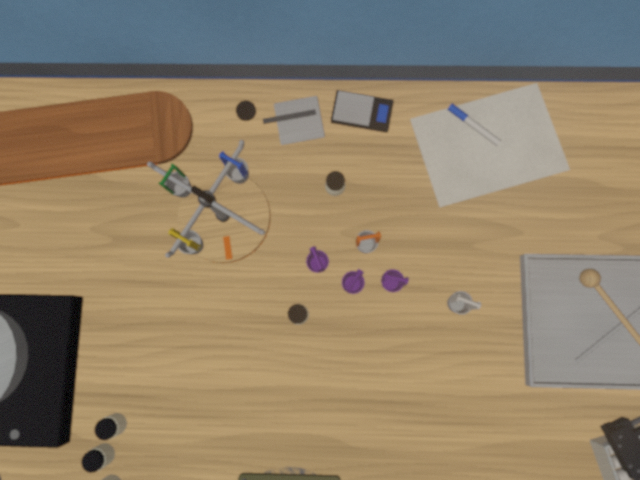

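The scene view shows the orange cup at (297,310), with purple look-alikes at (310,270), (274,285) and (249,305), and the white cup at (182,340). The tree post is at (400,215) with its knob at (405,181).

In the top view the knob is at (203,195), the empty branch's tip at (265,233), the orange mark at (228,247) and the orange loop at (368,239). Next I'll measure these.

```bash
cat > h.py <<'E'
from station import manip
import cv2,numpy as np
np.set_printoptions(precision=4,suppress=True)
def ray(n,uv,pose=None):
    c=manip.get_calibration(n); d=np.linalg.inv(c['K'])@np.array([uv[0],uv[1],1.])
    if n=='wrist':
        p,rv=pose; R=cv2.Rodrigues(np.array(rv,float))[0]; H=c['hand_eye']
        return R@H[:3,3]+p, R@H[:3,:3]@d
    return -c['R'].T@c['t'], c['R'].T@d
def onz(n,uv,z,pose=None):
    o,d=ray(n,uv,pose); return o+d*(z-o[2])/d[2]
def tri(a,b):
    (o1,d1),(o2,d2)=a,b
    d1=d1/np.linalg.norm(d1);d2=d2/np.linalg.norm(d2)
    s=np.linalg.lstsq(np.c_[d1,-d2],o2-o1,rcond=None)[0]
    p,q=o1+s[0]*d1,o2+s[1]*d2
    return (p+q)/2,np.linalg.norm(p-q)
def blobs(im,h0,h1,smin=150,vmin=60,amin=15):
    hsv=cv2.cvtColor(im,cv2.COLOR_RGB2HSV); m=cv2.inRange(hsv,(h0,smin,vmin),(h1,255,255))
    n,l,st,c=cv2.connectedComponentsWithStats(m)
    return [(st[i],c[i],np.argwhere(l==i)[:,::-1]) for i in range(1,n) if st[i][4]>=amin]
def shot(n,name):
    s=manip.get_state(); im=manip.read_camera(n); cv2.imwrite(f'pics/{name}.png',im[:,:,::-1]); return im,(s['eef_pos'],s['tool_rot'])
E
python3 - <<'E'
from h import *
T=cv2.imread('pics/top0.png')[:,:,::-1].copy();S=cv2.imread('pics/scene0.png')[:,:,::-1].copy()
for n,im in(('top',T),('scene',S)):
    for st,c,p in blobs(im,3,14,190,120,15):
        r=cv2.minAreaRect(p.astype(np.float32)); print(n,st,c,r)
print('knob',tri(ray('top',(203,195)),ray('scene',(405,181))), onz('top',(203,195),.205))
print('tip',onz('top',(265,233),.17))
print('loop',tri(ray('top',(368,239)),ray('scene',(296,286))))
cv2.imwrite('pics/cropT.png',cv2.resize(T[130:330,140:420],None,fx=2.8,fy=2.8,interpolation=cv2.INTER_CUBIC)[:,:,::-1])
E
```

```text
top [225 238   5  19  48] [227.2917 246.9583] ((227.14852905273438, 246.98512268066406), (18.308683395385742, 3.0846152305603027), 84.2894058227539)
scene [287 281  16  34 198] [294.7828 296.8384] ((294.5735778808594, 297.53045654296875), (32.48865509033203, 14.890633583068848), 85.91438293457031)
knob (array([0.6264, 0.1542, 0.2053]), np.float64(0.0027770377690244847)) [0.6253 0.1533 0.205 ]
tip [0.5641 0.044  0.17  ]
loop (array([ 0.5698, -0.1472,  0.101 ]), np.float64(0.007332822715469236))
```

View pics/cropT.png

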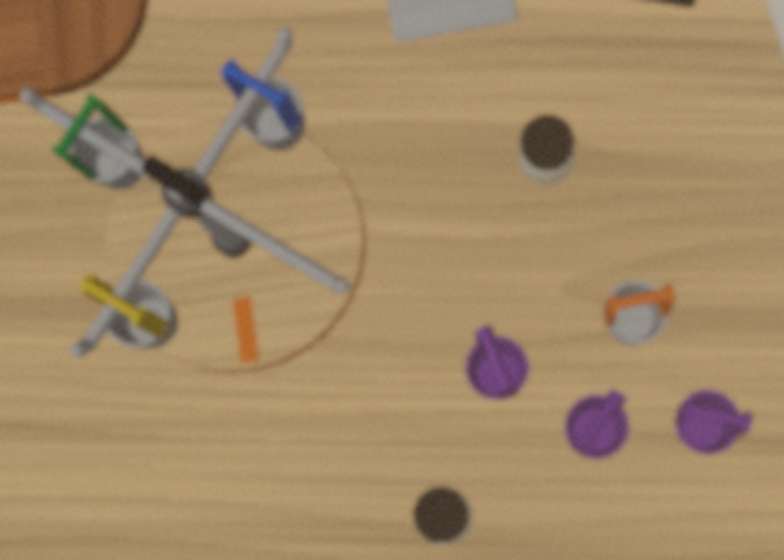

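The crop shows, in crop pixels, the empty branch's tip at (345,288), the opposite tip at (25,95) and the knob at (178,180). The mark runs from (242,298) to (250,362), and the orange loop's top bar from (607,305) to (672,295). The nearest neighbours of the orange cup are purple cups at about (597,425) and (498,367).

```bash
python3 - <<'E'
from h import *
f=lambda u,v,z:onz('top',(u/2.8+140-.3,v/2.8+130-.3),z)
a,b=f(345,288,.175),f(25,95,.175);c,d=f(83,350,.175),f(285,35,.175)
k=f(178,180,.205);m1,m2=f(242,298,.016),f(250,362,.016)
print('tips',a,b,(a+b)/2,np.linalg.norm(a-b),'cross',(c+d)/2,'knob',k)
ang=lambda v:np.degrees(np.arctan2(v[1],v[0]))
print('branch out',ang(a-b),'cross',ang(c-d),'mark out',ang(m2-m1),np.linalg.norm(m2-m1),'axis->mark',ang((m1+m2)/2-(a+b)/2),np.linalg.norm(((m1+m2)/2-(a+b)/2)[:2]))
p,q=f(607,305,.104),f(672,295,.104);print('loop',p,q,(p+q)/2,np.linalg.norm(p-q),ang(p-q))
for n,u,v in(('p1',597,428),('p2',498,369),('p3',707,422)):print(n,f(u,v,.045))
for n,u,v in(('ja',547,142),('jb',441,515)):print(n,f(u,v,.058))
s=manip.get_state();R=cv2.Rodrigues(s['tool_rot'])[0];print(R)
E
```

```text
tips [0.564  0.0472 0.175 ] [0.6916 0.2668 0.175 ] [0.6278 0.157  0.175 ] 0.25408088527149375 cross [0.628  0.1551 0.175 ] knob [0.6272 0.153  0.205 ]
branch out -120.16701892526325 cross 150.3461521384524 mark out -170.22839663758722 0.04980714642390453 axis->mark -168.31674079539957 0.07152538925287144
loop [ 0.5671 -0.1271  0.104 ] [ 0.5749 -0.1723  0.104 ] [ 0.571  -0.1497  0.104 ] 0.04586409629522636 99.79672548870445
p1 [ 0.4858 -0.1236  0.045 ]
p2 [ 0.5278 -0.0506  0.045 ]
p3 [ 0.4916 -0.2035  0.045 ]
ja [ 0.6967 -0.084   0.058 ]
jb [ 0.4206 -0.0122  0.058 ]
[[ 0.9014  0.433  -0.0008]
 [ 0.433  -0.9014  0.0014]
 [-0.0002 -0.0016 -1.    ]]
```

```bash
python3 -m crank '[[[20,-15,-20,0,0,0,1],[32,-25,-20,0,0,0,1],[32,-25,-20,0,0,0,1],[32,-25,0,0,0,0,1],[32,-25,0,0,0,0,1],[32,-25,0,0,0,0,1],[32,-25,0,0,0,0,1],[32,-25,0,0,0,0,1],[32,-25,0,0,0,0,1],[32,-25,0,0,0,0,1]]]'
python3 -m crank '[[[32,-25,0,0,0,0,0.5],[32,-25,0,0,0,0,0.5],[32,-25,0,0,0,0,0.5],[32,-25,0,0,0,0,0.5],[32,-25,0,0,0,0,0.5],[32,-25,0,0,0,0,0.5],[32,-25,0,0,0,0,0.5],[32,-25,0,0,0,0,0.5],[20,-15,0,0,0,0,0.5],[10,-5,0,0,0,0,0.5]]]'
python3 -m crank '[[[0,0,0,0,0,-1.7,0.5],[0,0,0,0,0,-1.7,0.5],[0,0,0,0,0,-1.7,0.5],[0,0,0,0,0,-1.7,0.5],[0,0,0,0,0,0,0.5],[0,0,0,0,0,0,0.5]]]'
python3 - <<'E'
from h import *
im,(p,rv)=shot('wrist','w1');R=cv2.Rodrigues(rv)[0];print(p,R)
d=np.array([.6275,.155,.26])-p;print('move tool mm',R.T@d*1000,'yaw y',np.degrees(np.arctan2(R[1,1],R[0,1])))
c=manip.get_calibration('wrist');H=c['hand_eye'];
for X in([.6275,.155,.218],):
    x=np.linalg.inv(H)@np.r_[R.T@(np.array(X)-p),1];print(c['K']@x[:3]/x[2])
E
```

```text
t: 1.1
eef_pos: [0.4446, -0.2121, 0.2985]
tool_rot: [-3.063, -0.697, 0.001]
ft_force: [0.8, -0.4, 1.5]
finger_gap: 1.002
gripper_force: 0.0
t: 2.1
eef_pos: [0.6069, 0.1121, 0.2981]
tool_rot: [-3.06, -0.704, 0.001]
ft_force: [-0.3, 0.4, -0.2]
finger_gap: 0.496
gripper_force: 0.0
t: 2.7
eef_pos: [0.6067, 0.1071, 0.2985]
tool_rot: [2.729, 1.556, -0.001]
ft_force: [-0.1, 0.7, 0.5]
finger_gap: 0.498
gripper_force: 0.0
[0.6067 0.1071 0.2985] [[ 0.5094  0.8605 -0.0006]
 [ 0.8605 -0.5094 -0.0008]
 [-0.001  -0.0001 -1.    ]]
move tool mm [51.802  -6.512  38.4389] yaw y -30.626568588731264
[307.9584 170.4872   1.    ]
```

View pics/w1.png

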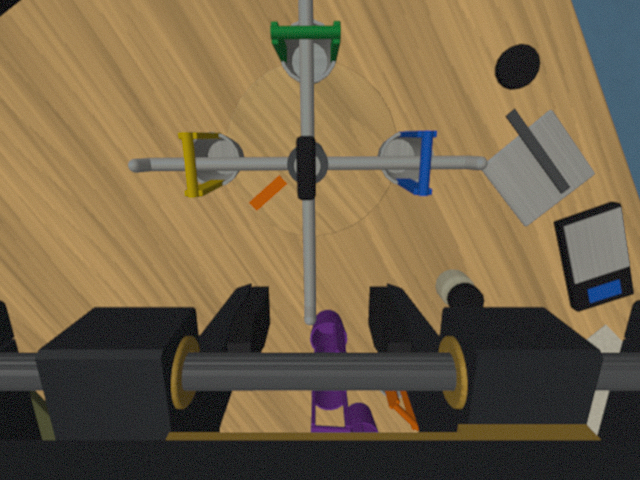

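In the wrist view the knob bar is centred at (306,168) and upright in the picture, so it matches the prediction and the fingers line up with it. The mark runs from (285,181) to (254,205). Next I refine the axis and the mark direction from this view.

```bash
python3 - <<'E'
from h import *
im=cv2.imread('pics/w1.png')[:,:,::-1].copy();s=manip.get_state();P=(s['eef_pos'],s['tool_rot'])
R=cv2.Rodrigues(P[1])[0]
ang=lambda v:np.degrees(np.arctan2(v[1],v[0]))
k=onz('wrist',(306,168),.218,P);print('knob',k, 'move',R.T@(k-P[0])*1000)
for st,c,p in blobs(im,3,16,150,120,100):
    if st[1]<230:
        g=np.array([onz('wrist',q,.016,P) for q in p]);m=g.mean(0);w=np.linalg.svd(g-m)[2][0];w*=-np.sign(w[0])
        print('mark',m,ang(w),'from axis',ang(m-k),np.linalg.norm((m-k)[:2]))
a=onz('wrist',(310,318),.18,P);print('branch',ang(a-k),np.linalg.norm((a-k)[:2]))
E
```

```text
knob [0.6273 0.1573 0.218 ] move [53.3613 -7.7135 80.5273]
mark [0.5578 0.1443 0.016 ] -169.79209318413345 from axis -169.41579151639996 0.0706645121522105
branch -120.24670396350125 0.12440615617495482
```

```bash
python3 -m crank '[[[26,-4,0,0,0,0,0.5],[26,-4,0,0,0,0,0.5],[0,0,30,0,0,0,0.5],[0,0,30,0,0,0,0.5],[0,0,0,0,0,0,0.5]]]'
```

```text
t: 3.25
eef_pos: [0.6236, 0.156, 0.2347]
tool_rot: [-2.726, -1.561, 0.014]
ft_force: [-0.4, -0.5, 0.0]
finger_gap: 0.501
gripper_force: 0.0
```

```bash
python3 -m crank '[[[2,3,15,0,0,0,0.5],[0,0,15,0,0,0,0.5],[0,0,14,0,0,0,0.5],[0,0,0,0,0,0,0.5],[0,0,0,0,0,0,0],[0,0,0,0,0,0,0],[0,0,0,0,0,0,0],[0,0,0,0,0,0,0],[0,0,0,0,0,0,0]]]' 30
```

```text
t: 4.15
eef_pos: [0.628, 0.1591, 0.1954]
tool_rot: [-2.722, -1.563, 0.003]
ft_force: [-5.6, 1.1, 3.2]
finger_gap: 0.13
gripper_force: 30.0
```

```bash
python3 -m crank '[[[0,0,0,0,0,1.1,0],[0,0,0,0,0,1.1,0],[0,0,0,0,0,1.1,0],[0,0,0,0,0,1.1,0],[0,0,0,0,0,1.1,0],[0,0,0,0,0,1.1,0],[0,0,0,0,0,1.1,0],[0,0,0,0,0,1.1,0],[0,0,0,0,0,1.1,0],[0,0,0,0,0,0,0]]]'
python3 -m crank '[[[0,0,0,0,0,0,0],[0,0,0,0,0,0,0]]]'
python3 - <<'E'
from h import *
s=manip.get_state();R=cv2.Rodrigues(s['tool_rot'])[0];print(np.degrees(np.arctan2(R[1,0],R[0,0])),R,s['ft_force'],s['torque'],s['joint_pos'])
im,P=shot('top','top1')
cv2.imwrite('pics/cropT1.png',cv2.resize(im[130:280,140:300],None,fx=4,fy=4,interpolation=cv2.INTER_CUBIC)[:,:,::-1])
E
```

```text
t: 5.15
eef_pos: [0.6295, 0.157, 0.1954]
tool_rot: [3.128, 0.276, -0.001]
ft_force: [-2.7, -1.3, 4.8]
finger_gap: 0.133
gripper_force: 30.0
t: 5.35
eef_pos: [0.6294, 0.157, 0.1953]
tool_rot: [3.128, 0.281, -0.001]
ft_force: [-2.9, -2.6, 5.3]
finger_gap: 0.133
gripper_force: 30.0
10.247589955540986 [[ 0.984   0.1779 -0.0007]
 [ 0.1779 -0.984  -0.0007]
 [-0.0009  0.0006 -1.    ]] [-2.8803 -2.569   5.2574] [-0.3175  0.7135 -0.1348] [-0.2646  0.7679 -0.0958  1.5336  0.0895  0.8453 -1.7852]
```

```bash
python3 -m crank '[[[0,0,0,0,0,0,0.5],[0,0,0,0,0,0,0.5],[0,0,0,0,0,0,0.5],[0,0,-20,0,0,0,0.5],[0,0,-30,0,0,0,0.5],[-10,0,-40,0,0,0,0.5],[-30,0,-10,0,0,0,0.7],[-30,0,0,0,0,0,1],[0,0,0,0,0,0,1],[0,0,0,0,0,0,1]]]'
python3 - <<'E'
from h import *
im,P=shot('wrist','w2');print(P)
E
```

```text
t: 6.4
eef_pos: [0.5611, 0.1454, 0.295]
tool_rot: [-3.129, -0.279, -0.001]
ft_force: [-0.5, -0.5, 0.2]
finger_gap: 0.839
gripper_force: 0.0
(array([0.5611, 0.1454, 0.295 ]), array([-3.129 , -0.2793, -0.0015]))
```

View pics/w2.png

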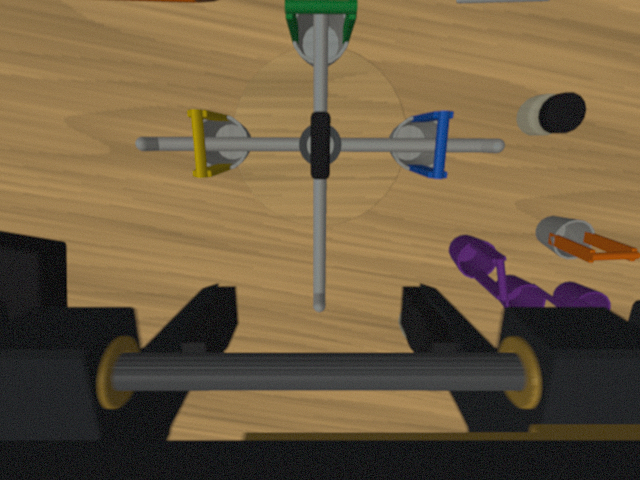

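The tree is turned: the empty branch runs from (320,145) to (319,300), straight down in the picture, and hides the mark. I'll check the angle numerically and move over to the cup, whose loop is already in line with the tool.

```bash
python3 - <<'E'
from h import *
P=(np.array([.5611,.1454,.295]),np.array([-3.129,-.2793,-.0015]))
ang=lambda v:np.degrees(np.arctan2(v[1],v[0]))
k=onz('wrist',(320,145),.218,P);a=onz('wrist',(319.5,302),.183,P);b=onz('wrist',(320,15),.17,P);c=onz('wrist',(319.3,285),.175,P)
print(k,a,ang(a-k),ang(c-b),'y-tips',onz('wrist',(143,144),.182,P),onz('wrist',(499,146),.182,P))
E
python3 -m crank '[[[-10,30,0,0,0,0,0.8],[-12,40,0,0,0,0,0.8],[-12,40,0,0,0,0,0.8],[-12,40,0,0,0,0,0.8],[-12,40,0,0,0,0,0.8],[-12,40,0,0,0,0,0.8],[-12,40,0,0,0,0,0.8],[0,20,0,0,0,0,0.8],[0,0,0,0,0,0,0.8],[0,0,0,0,0,0,0.8]]]'
python3 - <<'E'
from h import *
im,P=shot('wrist','w3');print(P)
E
```

```text
[0.6276 0.1567 0.218 ] [0.5089 0.1355 0.183 ] -169.88413944648278 -169.93906992994923 y-tips [0.6056 0.278  0.182 ] [0.6482 0.0331 0.182 ]
t: 7.45
eef_pos: [0.5323, -0.1542, 0.2943]
tool_rot: [-3.128, -0.278, -0.001]
ft_force: [0.4, -0.2, 0.1]
finger_gap: 0.798
gripper_force: 0.0
(array([ 0.5323, -0.1542,  0.2943]), array([-3.1284, -0.2781, -0.0007]))
```

View pics/w3.png

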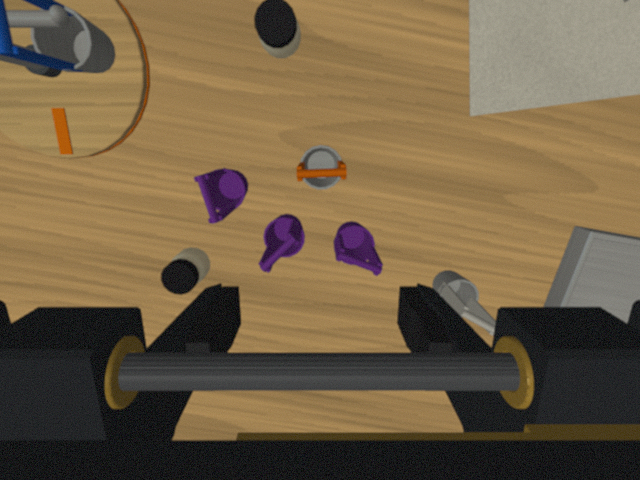

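The orange loop's top bar lies at (321,171), from (298,172) to (346,170), so it is within about 2° of the finger line. The nearest purple cup is at (285,240), clear of the fingers.

```bash
python3 - <<'E'
from h import *
im=cv2.imread('pics/w3.png')[:,:,::-1].copy()
P=(np.array([ 0.5323,-0.1542,0.2943]),np.array([-3.1284,-.2781,-.0007]));R=cv2.Rodrigues(P[1])[0]
for st,c,p in blobs(im,3,16,170,120,60):
    if 250<c[0]<400:
        r=cv2.minAreaRect(p.astype(np.float32));e=np.linalg.svd(p-c)[2][0]
        k=onz('wrist',r[0],.103,P);a=onz('wrist',c+20*e,.103,P)-onz('wrist',c-20*e,.103,P)
        print(st,c,r,k,'angle',np.degrees(np.arctan2(a[1],a[0])),'tool',R.T@(k-P[0])*1000,R.T@(np.r_[k[:2],.069]-P[0])*1000)
print('tool y',np.degrees(np.arctan2(R[1,1],R[0,1])))
E
```

```text
[296 162  51  19 456] [321.7895 172.2982] ((320.98724365234375, 170.96458435058594), (17.114194869995117, 50.0572395324707), 88.63607025146484) [ 0.5734 -0.1488  0.103 ] angle 103.369721948503 tool [ 41.2742   2.0634 191.3199] [ 41.2565   2.0911 225.3198]
tool y -79.84004532523689
```

```bash
python3 -m crank '[[[20,1,10,0,0,0,0.8],[20,1,30,0,0,0,0.8],[0,0,40,0,0,0,0.8],[0,0,40,0,0,0,0.8],[0,0,0,0,0,0,0.8],[0,0,0,0,0,0,0.8]]]'
```

```text
t: 8.1
eef_pos: [0.5716, -0.148, 0.175]
tool_rot: [-3.128, -0.282, 0.001]
ft_force: [0.3, -0.6, 0.7]
finger_gap: 0.799
gripper_force: 0.0
```

```bash
python3 -m crank '[[[1,1,30,0,0,0,0.8],[0,0,30,0,0,0,0.8],[0,0,25,0,0,0,0.8],[0,0,21,0,0,0,0.8],[0,0,0,0,0,0,0.8],[0,0,0,0,0,0,0.3],[0,0,0,0,0,0,0.3],[0,0,0,0,0,0,0.3],[0,0,0,0,0,0,0.3],[0,0,0,0,0,0,0.3]]]' 20
```

```text
t: 9.1
eef_pos: [0.5735, -0.1504, 0.0703]
tool_rot: [3.129, 0.278, 0.005]
ft_force: [-0.1, 0.9, 8.1]
finger_gap: 0.523
gripper_force: 19.9
```

```bash
python3 -m crank '[[[0,0,-10,0,0,0,0.3],[0,0,-20,0,0,0,0.3],[0,0,-30,0,0,0,0.3],[0,0,-30,0,0,0,0.3],[0,0,-30,0,0,0,0.3],[0,0,-30,0,0,0,0.3],[0,0,-20,0,0,0,0.3],[0,0,-10,0,0,0,0.3],[0,0,0,0,0,0,0.3]]]'
python3 -m crank '[[[-8,-20,0,0,0,0,0.3],[-8,-32,0,0,0,0,0.3],[-8,-35,0,0,0,0,0.3],[-8,-35,0,0,0,0,0.3],[-8,-35,0,0,0,0,0.3],[-8,-35,0,0,0,0,0.3],[-8,-35,0,0,0,0,0.3],[-8,-35,0,0,0,0,0.3],[-8,-20,0,0,0,0,0.3],[0,-10,0,0,0,0,0.3]]]'
python3 -m crank '[[[0,0,0,0,0,0,0.3],[0,0,0,0,0,0,0.3]]]'
python3 - <<'E'
from h import *
im,P=shot('wrist','w4');print(P);S,_=shot('scene','s4')
R=cv2.Rodrigues(P[1])[0]
o=np.array([.6275,.157,0]);u=np.array([np.cos(np.radians(-169.8)),np.sin(np.radians(-169.8)),0])
for r,z in((.18,.174),(.085,.174)):print(r,R.T@(o+u*r+[0,0,z]-P[0])*1000)
for st,c,p in blobs(im,3,16,170,100,60):print(st,c)
E
```

```text
t: 10.0
eef_pos: [0.5728, -0.1506, 0.2501]
tool_rot: [3.128, 0.278, 0.004]
ft_force: [-0.2, -0.7, -1.5]
finger_gap: 0.522
gripper_force: 20.0
t: 11.0
eef_pos: [0.4475, 0.126, 0.2477]
tool_rot: [3.128, 0.284, -0.006]
ft_force: [0.2, -0.2, -0.3]
finger_gap: 0.517
gripper_force: 20.0
t: 11.2
eef_pos: [0.4504, 0.1231, 0.2483]
tool_rot: [3.128, 0.276, -0.001]
ft_force: [0.8, -0.2, -0.4]
finger_gap: 0.521
gripper_force: 20.0
(array([0.4504, 0.1231, 0.2483]), array([ 3.1283,  0.2757, -0.0006]))
0.18 [ 0.3609 -2.0819 74.2827]
0.085 [95.3606 -2.2947 74.2341]
[ 255  268  131   85 2674] [329.267  334.5041]
```

View pics/w4.png

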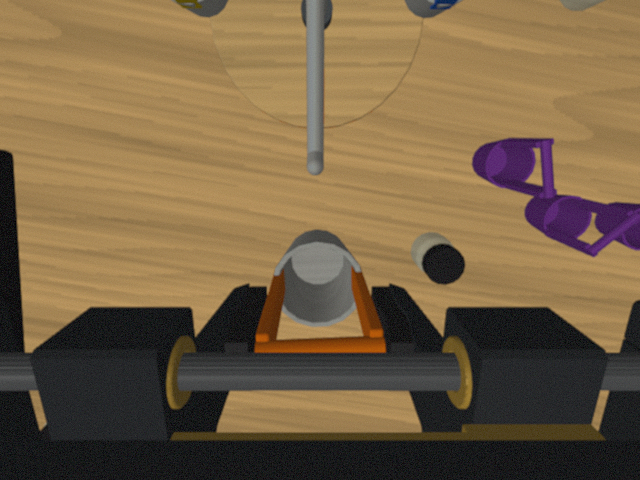

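The cup is held upright between the fingers, with its loop spanning columns 257–385. The branch is ahead, its tip at (315,165), about 2 mm to the side. Next I lower to threading height and go in.

```bash
python3 -m crank '[[[0,-1,20,0,0,0,0.3],[0,-1,30,0,0,0,0.3],[0,0,24,0,0,0,0.3],[0,0,0,0,0,0,0.3],[0,0,0,0,0,0,0.3]]]'
python3 - <<'E'
from h import *
im,P=shot('scene','s5');st=manip.get_state();print(st['eef_pos'],st['ft_force'])
cv2.imwrite('pics/s5c.png',cv2.resize(im[120:320,260:500],None,fx=3,fy=3,interpolation=cv2.INTER_CUBIC)[:,:,::-1])
E
```

```text
t: 11.8
eef_pos: [0.45, 0.1254, 0.1749]
tool_rot: [3.129, 0.275, -0.001]
ft_force: [0.4, -0.6, -0.6]
finger_gap: 0.518
gripper_force: 20.0
[0.4504 0.1258 0.1755] [ 0.0455 -0.2568 -1.7133]
```

View pics/s5c.png

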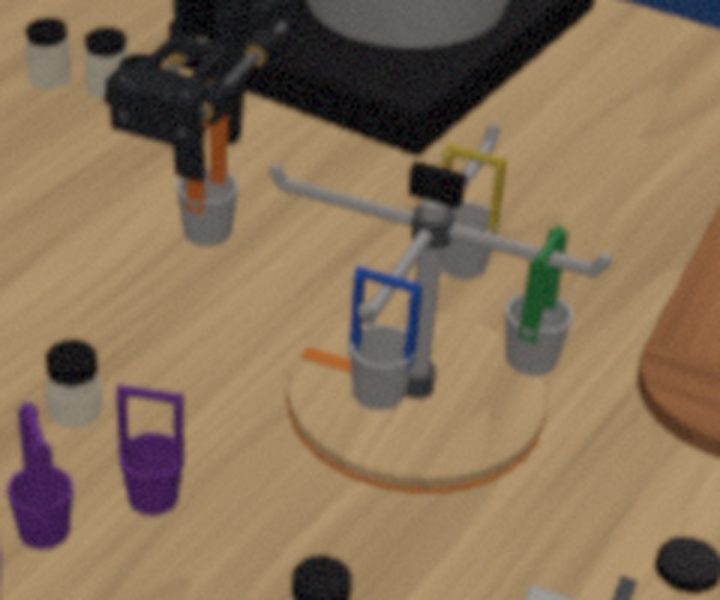

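The cup hangs upright in the grip at crop (207,210), level with the branch end at (280,175). I'll thread it on.

```bash
python3 -m crank '[[[10,0,0,0,0,0,0.3],[15,0,0,0,0,0,0.3],[15,0,0,0,0,0,0.3],[15,0,0,0,0,0,0.3],[15,0,0,0,0,0,0.3],[15,0,0,0,0,0,0.3],[10,0,0,0,0,0,0.3],[0,0,0,0,0,0,0.3],[0,0,0,0,0,0,0.3]]]'
python3 -m crank '[[[0,0,6,0,0,0,0.3],[0,0,6,0,0,0,0.3],[0,0,6,0,0,0,0.3],[0,0,5,0,0,0,0.3],[0,0,0,0,0,0,0.3],[0,0,0,0,0,0,0.3]]]'
```

```text
t: 12.75
eef_pos: [0.5429, 0.1429, 0.175]
tool_rot: [3.129, 0.278, -0.0]
ft_force: [-0.2, 0.2, -1.4]
finger_gap: 0.524
gripper_force: 20.0
t: 13.35
eef_pos: [0.543, 0.143, 0.1515]
tool_rot: [3.129, 0.278, -0.001]
ft_force: [0.3, -0.9, -0.8]
finger_gap: 0.521
gripper_force: 20.0
```

```bash
python3 -m crank '[[[0,0,2,0,0,0,0.3],[0,0,1,0,0,0,0.3],[0,0,0,0,0,0,0.3]]]'; python3 -m crank '[[[0,0,1,0,0,0,0.3],[0,0,0,0,0,0,0.3]]]'
```

```text
t: 13.65
eef_pos: [0.543, 0.1431, 0.1487]
tool_rot: [3.129, 0.278, 0.0]
ft_force: [-0.6, -0.1, -1.1]
finger_gap: 0.523
gripper_force: 20.0
t: 13.85
eef_pos: [0.543, 0.1431, 0.1477]
tool_rot: [3.129, 0.278, -0.0]
ft_force: [-1.4, 0.4, -1.1]
finger_gap: 0.522
gripper_force: 20.0
```

```bash
python3 -m crank '[[[0,0,1,0,0,0,0.3],[0,0,0,0,0,0,0.3]]]'; python3 -m crank '[[[0,0,1,0,0,0,0.3],[0,0,0,0,0,0,0.3]]]';  python3 -m crank '[[[0,0,0.5,0,0,0,0.3],[0,0,0,0,0,0,0.3]]]'
```

```text
t: 14.05
eef_pos: [0.5432, 0.1431, 0.1468]
tool_rot: [3.129, 0.278, 0.001]
ft_force: [-0.9, -0.2, 1.3]
finger_gap: 0.518
gripper_force: 20.0
t: 14.25
eef_pos: [0.5433, 0.1431, 0.1465]
tool_rot: [-3.129, -0.278, -0.001]
ft_force: [-0.2, 0.0, 6.3]
finger_gap: 0.524
gripper_force: 20.0
t: 14.45
eef_pos: [0.5434, 0.1431, 0.1464]
tool_rot: [-3.129, -0.278, -0.002]
ft_force: [-2.4, -0.3, 9.8]
finger_gap: 0.522
gripper_force: 20.0
```

The loop now bears on the branch. I'll ease off, open slowly and lift away.

```bash
python3 -m crank '[[[0,0,-1,0,0,0,0.51],[0,0,0,0,0,0,0.53],[0,0,0,0,0,0,0.55],[0,0,0,0,0,0,0.6],[0,0,0,0,0,0,0.7],[0,0,0,0,0,0,0.8],[0,0,0,0,0,0,0.85],[0,0,0,0,0,0,0.85]]]' 5
python3 -m crank '[[[0,0,-5,0,0,0,0.85],[0,0,-10,0,0,0,0.85],[0,0,-20,0,0,0,0.85],[0,0,-30,0,0,0,0.85],[0,0,-30,0,0,0,0.85],[-20,0,-30,0,0,0,0.85],[-40,0,0,0,0,0,0.85],[-20,0,0,0,0,0,0.85],[0,0,0,0,0,0,0.85],[0,0,0,0,0,0,0.85]]]'
python3 - <<'E'
from h import *
im,P=shot('wrist','w6');S,_=shot('scene','s6');print(P)
cv2.imwrite('pics/fin.png',np.hstack([cv2.resize(im[0:400,120:520],(400,400)),cv2.resize(S[120:320,300:500],(400,400),interpolation=cv2.INTER_CUBIC)])[:,:,::-1])
E
```

```text
t: 15.25
eef_pos: [0.543, 0.1431, 0.1461]
tool_rot: [3.129, 0.278, -0.0]
ft_force: [0.1, -0.4, 0.6]
finger_gap: 0.846
gripper_force: 0.0
t: 16.25
eef_pos: [0.4652, 0.1292, 0.2721]
tool_rot: [-3.129, -0.278, -0.004]
ft_force: [0.3, 0.6, 0.2]
finger_gap: 0.853
gripper_force: 0.0
(array([0.4652, 0.1292, 0.2721]), array([-3.1288, -0.2781, -0.0037]))
```

View pics/fin.png

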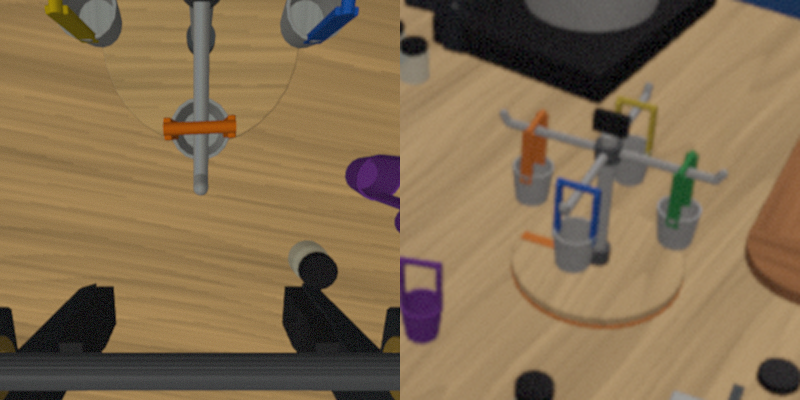

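The cup hangs by its loop on the branch: the bar is at (200,127) in the left half, with the branch vertical and passing through the loop. The gripper is clear. I'll let it settle and hand in.

```bash
python3 -m crank '[[[0,0,0,0,0,0,0.85],[0,0,0,0,0,0,0.85],[0,0,0,0,0,0,0.85],[0,0,0,0,0,0,0.85],[0,0,0,0,0,0,0.85],[0,0,0,0,0,0,0.85],[0,0,0,0,0,0,0.85],[0,0,0,0,0,0,0.85],[0,0,0,0,0,0,0.85],[0,0,0,0,0,0,0.85]]]'
python3 -c "from station import manip; print(manip.hand_in())"
```

```text
t: 17.35
eef_pos: [0.4643, 0.1289, 0.2712]
tool_rot: [3.129, 0.278, 0.0]
ft_force: [-0.4, 0.1, -0.8]
finger_gap: 0.851
gripper_force: 0.0
the job is handed in; nothing more can be done
None
```

I turned the tree until the empty branch was over the orange mark (within about 0.5° as measured), hung the orange cup on it by its loop, let go, and handed the job in at about 17 s; no verdict was shown.

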